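# Show a gearbox pinion shaft to the inspection camera

## Task

Lift the shaft with the smaller gear out of the open gearbox and show it to the inspection camera, with the small gear straight in front of the middle of the lens, 150 mm from it, and the shaft level: first end-on for a good second, gear end towards the lens, then turned broadside, square across the view. Finish while still holding it there, broadside and still, gripped in the air in front of the lens; do not put it down. Leave the shaft with the large gear seated, keep off the camera, and do not disturb the other things on the bench.

Things in the scene. Friction and masses are not known exactly. Their poses are not given: they have to be found in the camera images.
- pinion_shaft: The part to show: steel shaft 193 mm long with the SMALLER gear (54 mm over its teeth, 22 wide), 0.7 kg. Origin: gear centre on the axis. x axis: along the shaft to the end near the gear (+48 mm); far end -145 mm. Ball bearings, 40 mm outside, at x 27..39 and -103..-91; 26 mm collars to x +-19. Centre of mass near x -25. No pose while held. It may have rolled: ignore its y and z axes.
- grip (a point): Where to grip the pinion shaft: on its axis, 55 mm from the gear centre towards the long end (x = -55 mm). From x = -19 to -91 mm the shaft is plain and 18 mm round. It starts level, axis 60 mm above the bench, its bearings lying loose in open half-round seats, so that it lifts straight up.
- gear_end (a point): Centre of the pinion shaft's end face next to the gear (x = +48 mm on the shaft): the gear end.
- wheel_shaft: The other shaft in the gearbox, with the LARGER gear (90 mm over the teeth, 18 wide), parallel to the pinion shaft, 69 mm from it; 20 mm thick beside the grip. Origin: its gear's centre on the axis, 60 mm above the bench; x along the shaft, same way as the pinion shaft's. The gear stands 45 mm above the axis. Stays seated.
- gearbox: Lower half of a grey cast gearbox, fixed, open on top: 164 x 211 x 60 mm, top face level with the shaft axes, inner floor 10 mm up. Origin: centre of its underside; z up, x along the shafts. Small gear's centre at (32, -29.5, 60) mm, large one's at (32, 39.5, 60). Beside the grip there are 58 mm from the pinion axis to the side wall and 59 mm to the other shaft.
- camera_stand: Stand of the inspection camera, fixed: base plate 170 x 130 x 14 mm, reaching 110 mm forward of an upright column 22 mm thick and 312 mm tall. Origin: foot of the column on the bench. The camera looks level along its -x axis.
- lens (a point): Centre of the front of the camera's lens, inside a 68 mm ring light, 136 mm forward of the column, 175 to 235 mm above the bench (the clamp height differs). x axis: along the lens axis, backwards, from the scene into the camera; z up.
- focus (a point): The camera's focus point: in the empty air on the lens axis, 150 mm in front of the lens. Axes as the lens: x points to the lens, z up.
- spanner: Bystander: open-ended spanner, 170 mm, lying on the bench between gearbox and camera.
- screwdriver: Bystander: screwdriver, 200 mm, lying on the bench between gearbox and camera.
- spare_bearing: Bystander: loose ball bearing, 40 mm across, 12 mm high, lying flat between gearbox and camera.
- mallet: Bystander: hammer, 280 mm, lying to the left of the gearbox.
- oil_bottle: Bystander: standing oil bottle, 64 mm across, 150 mm tall, at the back right.
- carton: Bystander: small cardboard box 60 x 60 x 40 mm behind the screwdriver, right of the gearbox.

How it is judged:
On the way, in this order (a step that is already met when the one before it is completed fails the run):
1. the small-gear shaft is lifted clear of the gearbox, in the fingers (height (world z) of pinion_shaft above 0.12 m and contact force between the fingers and pinion_shaft above 2 N and contact force between pinion_shaft and gearbox below 0.2 N and contact force between pinion_shaft and camera_stand below 0.2 N and contact force between pinion_shaft and wheel_shaft below 0.2 N), for 0.1 s.
2. shown end-on: small gear within 20 mm of the focus point (150 mm in front of the lens), shaft level and along the lens axis within 8 degrees, gear end towards the lens, for 0.8 s (distance between pinion_shaft and focus below 0.02 m and angle between pinion_shaft's own x axis and vertical between 1.43079 and 1.7108 rad and angle between the x axis of pinion_shaft and the x axis of focus, either way round below 0.14 rad and x of gear_end in the frame of focus above 0.02 m and contact force between the fingers and pinion_shaft above 2 N), for 0.8 s.
At the end, for the whole second after the job is handed in: Shaft held still in the fingers, touching nothing else: gear centre within 20 mm of the point 150 mm in front of the lens, shaft level and square across the lens axis within 8 degrees; large-gear shaft seated (10 mm), camera not shifted (8 mm), other things in place (30 mm) (distance between pinion_shaft and focus below 0.02 m and angle between pinion_shaft's own x axis and vertical between 1.43079 and 1.7108 rad and contact force between the fingers and pinion_shaft above 2 N and contact force between pinion_shaft and gearbox below 0.2 N and contact force between pinion_shaft and camera_stand below 0.2 N and contact force between pinion_shaft and wheel_shaft below 0.2 N and angle between the x axis of pinion_shaft and the x axis of focus, either way round above 1.43079 rad and linear speed of pinion_shaft below 0.03 m/s and angular speed of pinion_shaft below 0.3 rad/s and distance of wheel_shaft from where it was at the start of the episode below 0.01 m and distance of lens from where it was at the start of the episode below 0.008 m and distance of each of spanner, screwdriver, mallet, spare_bearing, oil_bottle, carton from where it was at the start of the episode below 0.03 m); the arm keeps its last pose, push and grip.
It fails at once if the camera or its stand is knocked (over 5 N) by arm, fingers or shaft (contact force between any of the arm, the fingers, pinion_shaft and camera_stand above 5 N).
It fails at once if the large-gear shaft is moved more than 10 mm from its seat (distance of wheel_shaft from where it was at the start of the episode above 0.01 m).
It fails at once if another thing on the bench is moved more than 30 mm (distance of any of spanner, screwdriver, mallet, spare_bearing, oil_bottle, carton from where it was at the start of the episode above 0.03 m).
It also fails if it takes over 45 s, if anything falls off the work surface, if the arm or the gripper's body presses on something with over 40 N, if the wrist force passes 120 N, or if a joint passes its speed limit or range.

## Robot

A 6-joint arm with a two-finger parallel gripper is mounted at the origin on the work surface. World frame = base frame: x ahead of the robot, y to its left, z up, the work surface at z = 0. Lengths are in m, angles in rad, forces in N, time in s.
With the tool pointing down it reaches from about 0.375 to 0.9 m from the base axis. Payload 3.1 kg.
Tool frame: the origin (TCP) lies on the centre line of the jaws, within the pads' length; the fingertips stand 11 mm ahead of it and the grasp point (between the pads) lies 8 mm behind it; x points along the fingers, y is the direction in which the jaws open and shut, and the axes are right-handed (so a half turn about x gives the same grasp; the last joint's range is limited). The gripper opens to 87 mm and grips with 3 to 60 N. Pads are 19 mm wide; open, the fingers measure 117 mm over their backs; the gripper's body (75 mm by 190 mm) begins 51 mm behind the grasp point.
Start: joints at [1.062, 0.527, 1.433, -0, 1.181, -0.178], TCP at [0.202, 0.591, 0.202] pointing down, gripper open.
Joint ranges: [-3.08, 3.08], [-0.75, 2.2], [0.22, 2.44], [-1.43, 4.57], [0, 2.65], [-2.85, 2.85]. Speed limits (rad/s): [2.79, 2.79, 3.14, 3.14, 3.14, 3.14].

## Interface

Orientations are given as a unit quaternion [x, y, z, w].
In Python, from rig import robot, camera, camera_info gives the robot as it stands.
- The arm moves only by the shell command python3 -m inch 'ROWS' [FORCE]. ROWS is JSON, a list that holds one entry, the list of rows, each a list of 5 numbers: the shift along the tool's x, y, z in cm, then the turn about the tool's x in rad, then the opening, from 0 (shut) to 1 (fully open). A call has 1 to 8 rows; each row shifts and turns the pose as measured when the row begins, along the tool's axes as they then stand; what a row does not reach is not made up. A row lasts 1/12 s, in which the tool goes at most 41.7 mm and 7.16 degrees, less where a joint would pass 70% of its speed; a pose out of reach is approached as far as the arm can. A call with a gripper value outside its range is refused whole. The fingers move at their own pace and stop on an object; FORCE is the grip in N (left out, the last holds). Time passes only in rows, so rows that do not move let the fingers close. It gives the time, the measured TCP pose, the force and the opening at its end, in the units of the state.
- robot.get_obs(): the state, without advancing time (a new reading comes with each control period).
- camera(name): name is "scene" or "top"; returns the picture (420x560x3 uint8, red, green, blue); there is no depth.
- camera_info(name): a dict with "camera_matrix" (3x3 intrinsics, pixels), "dist" ([k1, k2, p1, p2, k3] as OpenCV has them; the pictures are not rectified), "rvec" (rotation vector, rad) and "tvec" (3), from world to camera coordinates, as OpenCV has them. Camera axes: x right, y down, z forward; pixel columns grow to the right and rows downward; lengths in m; the calibration is good to about 2 mm. A picture is of the moment at which its call begins. camera_info takes no time and is no camera call.
- robot.hand_in(): hands the job in, once; it reports no verdict.
The state is a dict: "time": time; "q": joint angles; "joint_velocities": joint speeds; "joint_torque": joint torques, N m; "position": TCP position; "tool_rot": TCP orientation; "ft_force": force on the tool from outside, world axes, zero at the start; "moment": the same for the moment, N m; "grip_width": finger opening in m.
Only numpy, scipy, OpenCV 4.12 (cv2) and the standard library are available. Lean on these libraries where they do the work, as an engineer would, in place of code of your own. Each camera call takes 0.05 s, during which the arm holds its last target. There are 200 camera calls.

## Working session

There is one attempt and no reset: what is moved stays moved. The work goes in short steps, Python scripts to look and compute and a shell command to move; the robot and the scene stay as the last step left them, time stands still between calls to the robot, and variables do not carry over. Pictures are saved under pics/ and viewed, about 8 in all and at most 12, crops included, and the job is handed in when it is done.

```bash
ls; mkdir -p pics; python3 - <<'E'
from rig import robot,camera,camera_info
import cv2
for n in("scene","top"):
    im=camera(n);cv2.imwrite(f"pics/{n}0.png",im[:,:,::-1])
    i=camera_info(n);print({k:__import__('numpy').round(v,4).tolist() for k,v in i.items()})
print(robot.get_obs())
E
```

```text
pics
{'camera_matrix': [[426.6256, 0.0, 275.7097], [0.0, 426.6256, 209.4925], [0.0, 0.0, 1.0]], 'dist': [-0.0587, 0.0, 0.0, 0.0, 0.0], 'rvec': [2.1395, 1.0362, -0.4387], 'tvec': [-0.3761, -0.2307, 1.8651]}
{'camera_matrix': [[444.4155, 0.0, 276.9952], [0.0, 444.4155, 214.4579], [0.0, 0.0, 1.0]], 'dist': [-0.0911, 0.0, 0.0, 0.0, 0.0], 'rvec': [2.1221, -2.1836, 0.1284], 'tvec': [0.039, 0.5976, 1.3509]}
{'time': 0.1, 'q': array([ 1.06249332e+00,  5.28389317e-01,  1.43377510e+00, -1.11457853e-05,
        1.18139816e+00, -1.78500353e-01]), 'joint_velocities': array([-0.00193383, -0.00072132, -0.00343351, -0.00138572, -0.00176194,
       -0.00106785]), 'joint_torque': array([-2.32230750e-04, -4.40984452e+01, -1.77151090e+01,  6.34638243e-02,
        5.34430076e-02, -5.15366310e-05]), 'position': array([0.20203909, 0.59070254, 0.20095933]), 'tool_rot': array([ 0.11541654,  0.69774554, -0.11673061,  0.69728341]), 'ft_force': array([0.25198254, 0.18013576, 0.27466395]), 'moment': array([-0.02928296,  0.00815873, -0.03364954]), 'grip_width': 0.08698294732159043}
```

View pics/scene0.png

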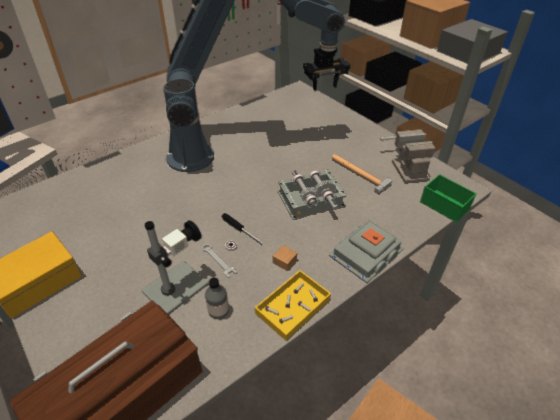

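View pics/top0.png

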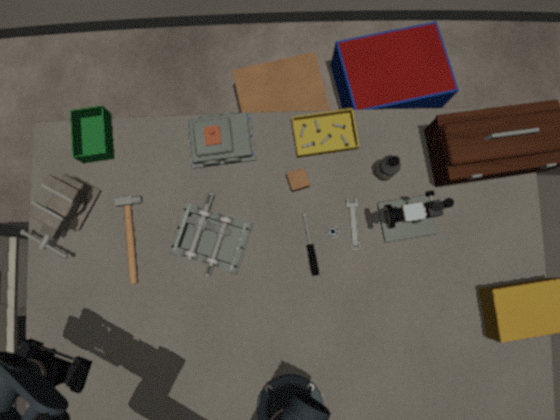

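Both views show the gearbox (top ~(212,238), scene ~(313,192)) and the camera stand (top ~(410,215), lens at ~(370,215)). The lens faces the gearbox. I'll zoom in next.

```bash
python3 - <<'E'
import cv2,numpy as np
t=cv2.imread("pics/top0.png");s=cv2.imread("pics/scene0.png")
def c(im,x,y,w,h,k): return cv2.resize(im[y:y+h,x:x+w],(w*k,h*k),interpolation=cv2.INTER_CUBIC)
cv2.imwrite("pics/c1.png",np.hstack([c(t,165,185,100,100,4),c(t,360,170,100,100,4)]))
cv2.imwrite("pics/c2.png",np.hstack([c(s,270,155,80,75,5),c(s,135,210,80,75,5)]))
E
```

```text
(no output)
```

View pics/c1.png

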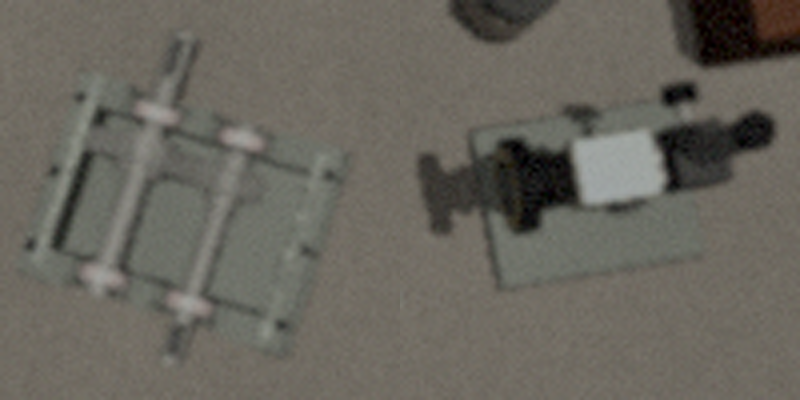

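View pics/c2.png

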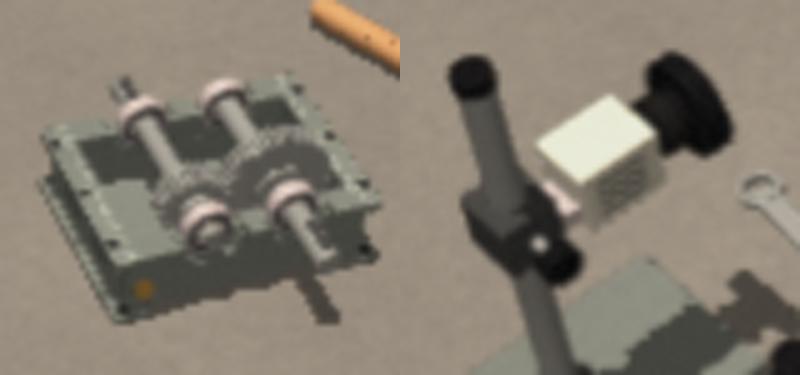

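The crops make the pinion shaft clear: its top-crop bearings are at (241,139) and (189,302), with the gear end towards +x. The stand base corners are at (470,130), (497,290) and (703,255). The ring light is at about (516,186) in the top view and (700,105) in the scene view.

```bash
cat > h.py <<'E'
import numpy as np,cv2
from rig import camera_info
I={n:camera_info(n) for n in("scene","top")}
def ray(n,p):
    i=I[n];R=cv2.Rodrigues(np.array(i["rvec"],float))[0];t=np.array(i["tvec"],float).ravel()
    u=cv2.undistortPoints(np.array([[p]],float),np.array(i["camera_matrix"]),np.array(i["dist"])).ravel()
    return -R.T@t, R.T@np.array([*u,1.])
def plane(n,p,z):
    c,d=ray(n,p);return c+d*(z-c[2])/d[2]
def tri(p,q,a="top",b="scene"):
    c,d=ray(a,p);e,f=ray(b,q);s=np.linalg.lstsq(np.c_[d,-f],e-c,rcond=None)[0]
    P,Q=c+s[0]*d,e+s[1]*f;return (P+Q)/2,np.linalg.norm(P-Q)
def proj(n,P):
    i=I[n];return cv2.projectPoints(np.array([P],float),np.array(i["rvec"],float),np.array(i["tvec"],float),np.array(i["camera_matrix"]),np.array(i["dist"]))[0].ravel()
def cp(x,y,x0,y0,k): return ((x+.5)/k-.5+x0,(y+.5)/k-.5+y0)
E
python3 - <<'E'
from h import *
np.set_printoptions(precision=4,suppress=True)
T=lambda x,y:cp(x,y,165,185,4); C=lambda x,y:cp(x-400,y,360,170,4)
S=lambda x,y:cp(x,y,270,155,5); D=lambda x,y:cp(x-400,y,135,210,5)
print("cams",ray("top",(0,0))[0],ray("scene",(0,0))[0])
b=[plane("top",T(*p),.06) for p in((241,139),(189,302),(157,112),(102,277))]
for q in b:print("bearing",q)
for i in(0,2):
  d=b[i]-b[i+1];print("len",np.linalg.norm(d),"yaw",np.degrees(np.arctan2(d[1],d[0])))
d=(b[0]-b[1])/np.linalg.norm(b[0]-b[1]);g=(b[0]+b[1])/2+d*.032;print("gear",g,"grip",g-d*.055,"sep",np.cross(d,b[2]-b[0]))
k=[plane("top",C(*p),.014) for p in((470,130),(497,290),(703,255))];print("plate",k)
print(np.linalg.norm(k[0]-k[1]),np.linalg.norm(k[1]-k[2]))
w=k[0]-k[1];l=k[1]-k[2];print("fwd yaw from front",np.degrees(np.arctan2(w[1],w[0]))+90,"side",np.degrees(np.arctan2(l[1],l[0])))
print("ring tri",tri(C(516,186),D(690,105)),"front",tri(C(503,188),D(702,103)))
# scene check of pinion bearings
im=cv2.imread("pics/scene0.png");print([tri(T(*p),S(*q)) for p,q in(((241,139),(207,222)),((189,302),(143,113)))])
E
```

```text
cams [0.4238 0.0148 1.4155] [ 1.4125 -0.6439  1.124 ]
bearing [0.5851 0.1825 0.06  ]
bearing [0.4612 0.2241 0.06  ]
bearing [0.6079 0.2474 0.06  ]
bearing [0.4819 0.2908 0.06  ]
len 0.1306737946346259 yaw -18.547615245799488
len 0.13328222066219125 yaw -19.00962986693622
gear [0.5535 0.1931 0.06  ] grip [0.5013 0.2106 0.06  ] sep [-0.      0.      0.0687]
plate [array([ 0.6319, -0.2993,  0.014 ]), array([ 0.5034, -0.3137,  0.014 ]), array([ 0.526 , -0.4813,  0.014 ])]
0.1293201005949668 0.16916287444949715
fwd yaw from front 96.39379820792229 side 97.67012186218948
ring tri (array([ 0.5657, -0.2897,  0.1895]), np.float64(0.00087561127029726)) front (array([ 0.5651, -0.2815,  0.1853]), np.float64(0.0008079890013844558))
[(array([0.5845, 0.182 , 0.066 ]), np.float64(0.0005094401650601358)), (array([0.4617, 0.2237, 0.069 ]), np.float64(0.0024615475863276463))]
```

```bash
cat > go.py <<'E'
import sys,numpy as np
from rig import robot
from scipy.spatial.transform import Rotation as R
np.set_printoptions(precision=4,suppress=True)
# usage: x y z yaw(deg, of tool z axis or its reverse)
o=robot.get_obs();M=R.from_quat(o["tool_rot"]).as_matrix()
psi=np.degrees(np.arctan2(M[1,2],M[0,2]))
print("t",o["time"],"pos",o["position"],"psi z",psi,"q",o["q"],"w",o["grip_width"],"F",o["ft_force"],"M",o["moment"]);print("xaxis",M[:,0])
if len(sys.argv)>4:
    x,y,z,w=map(float,sys.argv[1:5]);d=100*M.T@(np.array([x,y,z])-o["position"])
    e=[(w-psi+180)%360-180,(w+180-psi+180)%360-180]
    print("shift cm",d,"turn about x rad (two options)",-np.radians(e))
E
python3 go.py .508 .2085 .15 -18.7
```

```text
t 0.1 pos [0.202  0.5907 0.201 ] psi z -18.896075845298405 q [ 1.0625  0.5284  1.4338 -0.      1.1814 -0.1785] w 0.08698294732159043 F [0.252  0.1801 0.2747] M [-0.0293  0.0082 -0.0336]
xaxis [-0.0009 -0.0017 -1.    ]
shift cm [  5.1328 -26.2419  41.3266] turn about x rad (two options) [-0.0034  3.1382]
```

```bash
python3 -m inch '[[[0.3,-1.9,3.0,0,0.5],[0.3,-1.9,3.0,0,0.5],[0.3,-1.9,3.0,0,0.5],[0.3,-1.9,3.0,0,0.5],[0.3,-1.9,3.0,0,0.5],[0.3,-1.9,3.0,0,0.5],[0.3,-1.9,3.0,0,0.5],[0.3,-1.9,3.0,0,0.5]]]' 60; python3 go.py .508 .2085 .15 -18.7
```

```text
time: 0.77
position: [0.3806, 0.367, 0.1728]
tool_rot: [0.111, 0.7, -0.111, 0.697]
ft_force: [0.4, 0.1, -0.2]
grip_width: 0.0456
t 0.7667 pos [0.3806 0.367  0.1728] psi z -18.0409619850965 q [ 0.5539  0.4387  1.7025  0.0033  1.0039 -0.7037] w 0.04560382717070907 F [ 0.382   0.0884 -0.2462] M [ 0.0214 -0.1064  0.022 ]
xaxis [-0.0044  0.0005 -1.    ]
shift cm [  2.2172 -11.1181  17.035 ] turn about x rad (two options) [ 0.0115 -3.1301]
```

```bash
python3 -m inch '[[[0.3,-2.0,3.0,0,0.5],[0.3,-2.0,3.0,0,0.5],[0.3,-2.0,3.0,0,0.5],[0.3,-2.0,3.0,0,0.5],[0.3,-1.6,2.5,0.005,0.5],[0.3,-1.0,1.5,0.005,0.5],[0,0,0,0,0.5]]]'; python3 go.py .508 .2085 .12 -18.7
python3 - <<'E'
from rig import camera
import cv2,numpy as np
def c(im,x,y,w,h,k): return cv2.resize(im[y:y+h,x:x+w,::-1],(w*k,h*k),interpolation=cv2.INTER_CUBIC)
t=camera("top");s=camera("scene")
cv2.imwrite("pics/c3.png",np.hstack([c(t,165,185,100,100,4),c(s,270,150,80,80,5)]))
E
```

```text
time: 1.35
position: [0.5078, 0.2019, 0.1509]
tool_rot: [0.116, 0.699, -0.118, 0.696]
ft_force: [-0.2, -0.0, 0.2]
grip_width: 0.0437
t 1.35 pos [0.5078 0.2019 0.1509] psi z -19.054101127527808 q [ 0.1746  0.4927  1.6778 -0.0014  0.9769 -1.0629] w 0.0436662836387765 F [-0.1736 -0.0466  0.201 ] M [ 0.0438  0.0144 -0.0046]
xaxis [-0.0055 -0.0021 -1.    ]
shift cm [ 3.0845  0.6414 -0.1866] turn about x rad (two options) [-0.0062  3.1354]
```

View pics/c3.png

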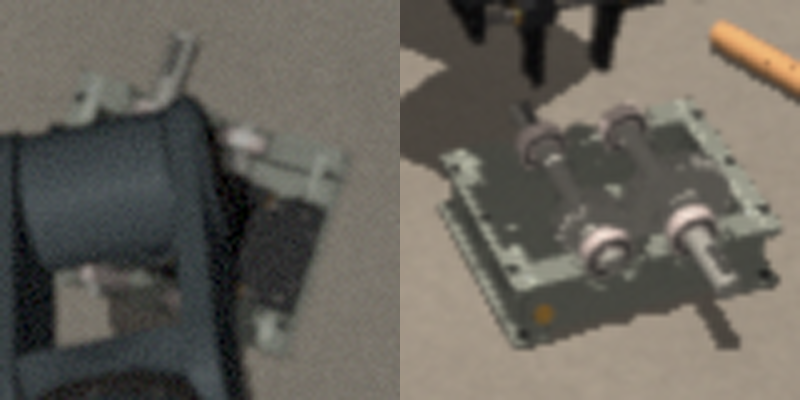

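The fingers (scene crop ~(535,75) and (603,60)) are open above the gearbox. The shafts haven't moved. I'll correct y and descend.

```bash
python3 -m inch '[[[0,0.65,-0.2,0,0.5],[1.5,0,0,0,0.5],[2,0,0,0,0.5],[1.5,0,0,0,0.5],[0,0,0,0,0.5],[0,0,0,0,0.5]]]'; python3 go.py .508 .2085 .052 -18.7
```

```text
time: 1.95
position: [0.5001, 0.2207, 0.1015]
tool_rot: [0.113, 0.701, -0.113, 0.695]
ft_force: [-0.8, 0.7, 0.5]
grip_width: 0.0438
t 1.95 pos [0.5001 0.2207 0.1015] psi z -18.401052009265026 q [ 0.209   0.5669  1.7173  0.0047  0.8643 -1.0437] w 0.04382490828800163 F [-0.795   0.7149  0.4664] M [0.0208 0.013  0.0118]
xaxis [-0.0075  0.0021 -1.    ]
shift cm [ 4.9369 -0.9103  1.1741] turn about x rad (two options) [ 0.0052 -3.1364]
```

```bash
python3 -m inch '[[[0,-0.5,0.6,0,0.5],[0,-0.4,0.5,0,0.5],[0,0,0,0,0.5],[0,0,0,0,0.5]]]'; python3 go.py .508 .2085 .052 -18.7
```

```text
time: 2.28
position: [0.5084, 0.2107, 0.1042]
tool_rot: [0.112, 0.7, -0.111, 0.697]
ft_force: [0.5, -0.2, -0.5]
grip_width: 0.0434
t 2.2833 pos [0.5084 0.2107 0.1042] psi z -18.12107683264725 q [ 0.1876  0.5653  1.7091  0.0048  0.8706 -1.07  ] w 0.0433883594477048 F [ 0.4754 -0.1864 -0.5077] M [-0.0239  0.0087 -0.0172]
xaxis [-0.004  0.003 -1.   ]
shift cm [ 5.2168 -0.2317  0.06  ] turn about x rad (two options) [ 0.0101 -3.1315]
```

```bash
python3 -m inch '[[[1.0,-0.2,0,0.01,0.5],[1.2,0,0,0,0.5],[1.2,0,0,0,0.5],[0.9,0,0,0,0.5],[0.5,0,0,0,0.5],[0,0,0,0,0.5],[0,0,0,0,0.5]]]'; python3 go.py .508 .2085 .052 -18.7
```

```text
time: 2.87
position: [0.51, 0.2076, 0.0546]
tool_rot: [0.118, 0.697, -0.115, 0.698]
ft_force: [-0.1, 0.4, 1.3]
grip_width: 0.0435
t 2.8667 pos [0.51   0.2076 0.0546] psi z -19.007181106995375 q [ 0.1814  0.6444  1.7427  0.0054  0.7523 -1.0616] w 0.043531653866013965 F [-0.1141  0.3826  1.2757] M [ 0.0252 -0.0125  0.0662]
xaxis [ 0.0015  0.0041 -1.    ]
shift cm [ 0.2562  0.0149 -0.2181] turn about x rad (two options) [-0.0054  3.1362]
```

```bash
python3 -m inch '[[[0.2,0,-0.2,0,0.5],[0,0,0,0,0.2],[0,0,0,0,0],[0,0,0,0,0],[0,0,0,0,0],[0,0,0,0,0],[0,0,0,0,0]]]' 60; python3 go.py .508 .2085 .052 -18.7
```

```text
time: 3.45
position: [0.5093, 0.2088, 0.0542]
tool_rot: [0.119, 0.696, -0.115, 0.699]
ft_force: [-0.7, -0.8, 0.6]
grip_width: 0.011
t 3.45 pos [0.5093 0.2088 0.0542] psi z -19.009806271851513 q [ 0.1837  0.6438  1.7466  0.0056  0.7452 -1.0594] w 0.011005744200383747 F [-0.6503 -0.7736  0.6369] M [ 0.0099  0.0497 -0.0092]
xaxis [ 0.0052  0.0048 -1.    ]
shift cm [ 0.2196 -0.0702 -0.1123] turn about x rad (two options) [-0.0054  3.1362]
```

```bash
python3 -m inch '[[[0,0,0,0,0],[0,0,0,0,0],[-0.5,0,0,0,0],[-0.8,0,0,0,0],[-0.8,0,0,0,0],[0,0,0,0,0],[0,0,0,0,0]]]' 60; python3 go.py
python3 - <<'E'
from rig import camera
import cv2,numpy as np
def c(im,x,y,w,h,k): return cv2.resize(im[y:y+h,x:x+w,::-1],(w*k,h*k),interpolation=cv2.INTER_CUBIC)
t=camera("top");s=camera("scene")
cv2.imwrite("pics/c4.png",np.hstack([c(t,165,185,100,100,4),c(s,270,150,80,80,5)]))
E
```

```text
time: 4.03
position: [0.5095, 0.2088, 0.0781]
tool_rot: [0.119, 0.695, -0.115, 0.699]
ft_force: [-0.4, -0.1, 0.5]
grip_width: 0.0002
t 4.0333 pos [0.5095 0.2088 0.0781] psi z -19.00286835122424 q [ 0.1836  0.6038  1.7339  0.0052  0.7967 -1.0592] w 0.00022627137275562566 F [-0.4104 -0.1098  0.4513] M [-0.0078  0.006   0.0184]
xaxis [ 0.0064  0.005  -1.    ]
```

View pics/c4.png

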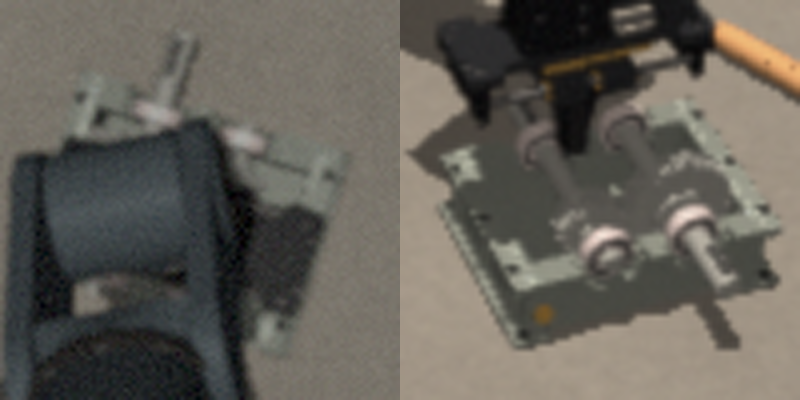

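The fingers closed empty. In the scene crop the closed tips at (575,148) sit between the two shafts, to the left of the pinion. I'll compare the reported position with the measured one.

```bash
python3 - <<'E'
from h import *
np.set_printoptions(precision=4,suppress=True)
S=lambda x,y:cp(x,y,270,150,5)
print("tip", plane("scene",S(174,148),.067))
for n,P in dict(grip=(.508,.2085,.06),tcp=(.5095,.2088,.067),b1=(.5851,.1825,.06),b2=(.4612,.2241,.06)).items():
  p=proj("scene",P); t=proj("top",P); print(n,(p-[270,150])*5+[402,2],(t-[165,185])*4+1.5)
E
```

```text
tip [0.4846 0.2375 0.067 ]
grip [565.2272 185.4574] [208.5955 240.0916]
tcp [567.2434 179.3357] [206.8624 237.5957]
b1 [607.1782 253.2059] [241.0586 138.9906]
b2 [540.9352 146.6302] [189.0154 302.0095]
```

```bash
python3 - <<'E'
import cv2,numpy as np
t=cv2.imread("pics/top0.png");s=cv2.imread("pics/scene0.png")
def c(im,x,y,w,h,k): return cv2.resize(im[y:y+h,x:x+w],(w*k,h*k),interpolation=cv2.INTER_CUBIC)
a=np.hstack([c(t,20,330,80,80,5),c(s,290,40,80,80,5)]);a=cv2.convertScaleAbs(a,alpha=2.2,beta=10);cv2.imwrite("pics/c5.png",a)
from h import *
np.set_printoptions(precision=1,suppress=True)
from scipy.spatial.transform import Rotation as R
M=R.from_quat([0.11541654,0.69774554,-0.11673061,0.69728341]).as_matrix();p=np.array([.202,.5907,.201])
for dz in(0,.029):
 for sy in(-1,1):
  P=p+M@[.011,sy*.0435,0]+[0,0,dz];print(dz,sy,(proj("top",P)-[20,330])*5+2,(proj("scene",P)-[290,40])*5+[402,2])
E
```

```text
0 -1 [347.  157.2] [525.2 282.3]
0 1 [204.8 105.2] [614.6 267. ]
0.029 -1 [324.4 167.7] [527.3 252.5]
0.029 1 [179.2 114.3] [617.6 237.4]
```

View pics/c5.png

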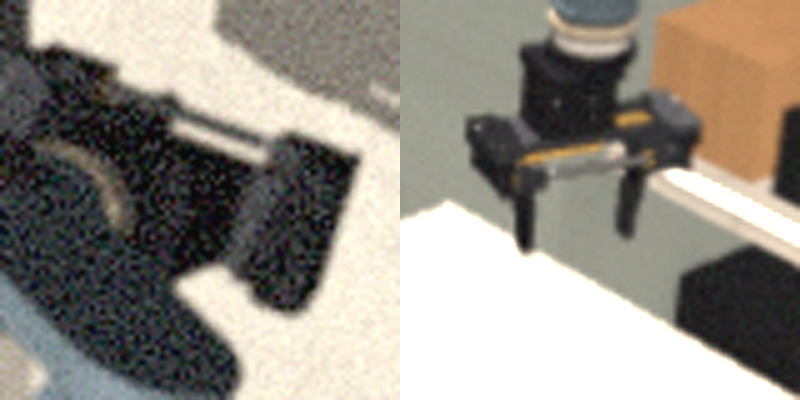

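```bash
python3 - <<'E'
from h import *
np.set_printoptions(precision=1,suppress=True)
from scipy.spatial.transform import Rotation as R
M=R.from_quat([0.11541654,0.69774554,-0.11673061,0.69728341]).as_matrix();p=np.array([.202,.5907,.201])
for name,o in dict(zero=(0,0,0),A=(0,0,.029),B=(-.025,.029,0)).items():
 for bx in(-.043,-.08):
  for sz in(-1,1):
   P=p+M@[bx,-.095,sz*.0375]+o;print(name,bx,sz,(proj("top",P)-[20,330])*5+2,(proj("scene",P)-[290,40])*5+[402,2])
E
```

```text
zero -0.043 -1 [371.2 277.7] [457.9 215.9]
zero -0.043 1 [415.1 140.9] [491.1 255.3]
zero -0.08 -1 [341.4 295.5] [459.8 176.4]
zero -0.08 1 [386.6 154.5] [493.5 215.2]
A -0.043 -1 [348.1 291.6] [459.3 185. ]
A -0.043 1 [393.  151.6] [492.9 223.9]
A -0.08 -1 [316.9 310.3] [461.3 144.7]
A -0.08 1 [363.1 165.8] [495.4 183. ]
B -0.043 -1 [318.5 325.4] [464.1 195.9]
B -0.043 1 [362.  189.1] [497.  234.2]
B -0.08 -1 [287.3 344.6] [466.1 156.8]
B -0.08 1 [332.  204.1] [499.5 194.4]
```

Both views agree: the fingers really sit about 29 mm higher than the reported z, so they closed just above the shaft. I'll reopen and go deeper.

```bash
python3 -m inch '[[[-0.3,0,-0.1,0,0.5],[0,0,0,0,0.5],[0,0,0,0,0.5],[0,0,0,0,0.5],[0,0,0,0,0.5],[0,0,0,0,0.5]]]' 60; python3 go.py .508 .2085 .023 -18.7
```

```text
time: 4.63
position: [0.5077, 0.209, 0.0803]
tool_rot: [0.119, 0.696, -0.115, 0.699]
ft_force: [0.4, 0.7, 0.1]
grip_width: 0.0324
t 4.6333 pos [0.5077 0.209  0.0803] psi z -19.004816357030776 q [ 0.1846  0.5992  1.735   0.0052  0.8023 -1.0582] w 0.03235435599687942 F [0.3663 0.7292 0.0938] M [ 0.0597 -0.0146 -0.0339]
xaxis [ 0.0043  0.0046 -1.    ]
shift cm [ 5.7331 -0.066   0.031 ] turn about x rad (two options) [-0.0053  3.1363]
```

```bash
python3 -m inch '[[[0.5,0,0,0,0.5],[0.9,0,0,0,0.5],[0.9,0,0,0,0.5],[0.8,0,0,0,0.5],[0.5,0,0,0,0.5],[0,0,0,0,0.5],[0,0,0,0,0.5]]]'; python3 go.py .508 .2085 .023 -18.7
```

```text
time: 5.22
position: [0.5068, 0.2089, 0.0387]
tool_rot: [0.118, 0.697, -0.115, 0.698]
ft_force: [0.9, -0.3, 0.3]
grip_width: 0.0435
t 5.2167 pos [0.5068 0.2089 0.0387] psi z -19.013484060339707 q [ 0.1847  0.6695  1.756   0.0057  0.7143 -1.0586] w 0.04353369763248783 F [ 0.9439 -0.343   0.2677] M [ 0.0306 -0.0031  0.0422]
xaxis [ 0.0011  0.004  -1.    ]
shift cm [ 1.5736 -0.0016  0.1238] turn about x rad (two options) [-0.0055  3.1361]
```

```bash
python3 -m inch '[[[0.6,0,0.1,0,0.5],[0.6,0,0,0,0.5],[0.3,0,0,0,0.5],[0,0,0,0,0.5],[0,0,0,0,0.1],[0,0,0,0,0],[0,0,0,0,0],[0,0,0,0,0]]]' 60; python3 -m inch '[[[0,0,0,0,0],[0,0,0,0,0],[0,0,0,0,0],[0,0,0,0,0]]]'; python3 go.py .508 .2085 .023 -18.7
```

```text
time: 5.88
position: [0.5085, 0.2087, 0.0225]
tool_rot: [0.118, 0.697, -0.115, 0.698]
ft_force: [-0.1, 0.3, -0.2]
grip_width: 0.0243
time: 6.22
position: [0.5086, 0.2086, 0.0228]
tool_rot: [0.118, 0.697, -0.115, 0.698]
ft_force: [0.3, 0.1, -0.9]
grip_width: 0.0164
t 6.2167 pos [0.5086 0.2086 0.0228] psi z -19.003159271877497 q [ 0.1838  0.6981  1.7596  0.0057  0.6802 -1.0598] w 0.016405293950097086 F [ 0.3431  0.065  -0.863 ] M [ 0.0057  0.0307 -0.002 ]
xaxis [ 0.003   0.0042 -1.    ]
shift cm [-0.0238 -0.0326 -0.0566] turn about x rad (two options) [-0.0053  3.1363]
```

```bash
python3 -m inch '[[[0,0,0,0,0],[0,0,0,0,0],[0,0,0,0,0],[-0.4,0,0,0,0],[-0.8,0,0,0,0],[-0.8,0,0,0,0],[-0.8,0,0,0,0],[0,0,0,0,0]]]'; python3 go.py
```

```text
time: 6.88
position: [0.5046, 0.2079, 0.0508]
tool_rot: [0.117, 0.7, -0.116, 0.695]
ft_force: [0.9, -0.2, -5.6]
grip_width: 0.0165
t 6.8833 pos [0.5046 0.2079 0.0508] psi z -19.018018162768318 q [ 0.1837  0.6488  1.7505  0.0057  0.7479 -1.0594] w 0.016478488086115028 F [ 0.9345 -0.244  -5.5765] M [ 0.0524  0.0404 -0.0166]
xaxis [-0.0063  0.0028 -1.    ]
```

```bash
python3 -m inch '[[[-1,0,0.2,0,0],[-1.5,0,0,0,0],[-1.5,0,0,0,0],[-1.5,0,0,0,0],[-1,0,0,0,0],[0,0,0,0,0],[0,0,0,0,0]]]'; python3 go.py
python3 - <<'E'
from rig import camera
import cv2,numpy as np
def c(im,x,y,w,h,k): return cv2.resize(im[y:y+h,x:x+w,::-1],(w*k,h*k),interpolation=cv2.INTER_CUBIC)
t=camera("top");s=camera("scene")
cv2.imwrite("pics/c6.png",np.hstack([c(t,165,185,100,100,4),c(s,270,130,80,80,5)]))
E
```

```text
time: 7.47
position: [0.5044, 0.2067, 0.1193]
tool_rot: [0.117, 0.701, -0.117, 0.694]
ft_force: [-0.7, 0.2, -6.6]
grip_width: 0.0165
t 7.4667 pos [0.5044 0.2067 0.1193] psi z -19.02980205314315 q [ 0.1813  0.5383  1.7065  0.0052  0.9055 -1.0606] w 0.016525105643208242 F [-0.6698  0.1723 -6.6199] M [ 0.0091  0.0601 -0.0291]
xaxis [-0.0093  0.0025 -1.    ]
```

View pics/c6.png

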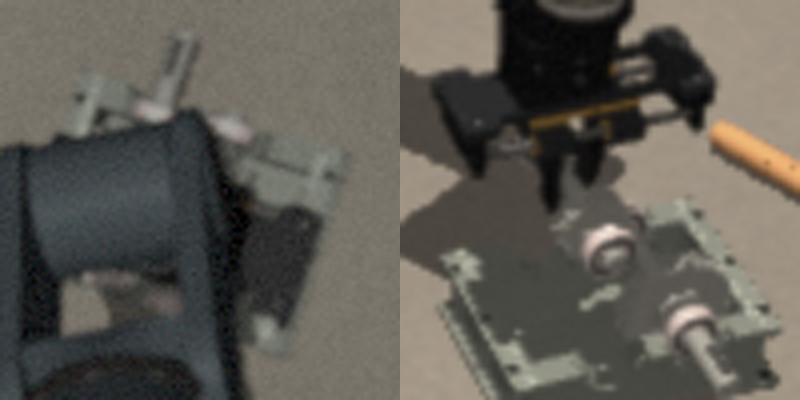

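The shaft is lifted, with its gear-end bearing at scene crop (605,250) and top crop (230,129). The wheel shaft is still seated. Next I'll check for tilt and work out the next targets.

```bash
python3 - <<'E'
from h import *
np.set_printoptions(precision=4,suppress=True)
for z in(.145,.157,.165):
  P=(.581,.181,z);print(z,(proj("scene",P)-[270,130])*5+[402,2],(proj("top",P)-[165,185])*4+1.5)
print(tri(cp(230,129,165,185,4),cp(205,249,270,130,5)))
E
python3 go.py .5400 -.0843 .148 -82.8
```

```text
0.145 [608.9306 263.0175] [228.5009 131.0709]
0.157 [609.9543 250.0348] [226.2884 129.0728]
0.165 [610.6425 241.3014] [224.7903 127.7198]
(array([0.5803, 0.1775, 0.1594]), np.float64(0.00121273180050495))
t 7.5667 pos [0.5042 0.2066 0.1186] psi z -19.028136786904277 q [ 0.1813  0.5394  1.7067  0.0052  0.9053 -1.0607] w 0.016485537906539276 F [ 0.0898 -0.3508 -7.1748] M [0.0325 0.0398 0.0435]
xaxis [-0.0104  0.0023 -0.9999]
shift cm [ -3.038  -26.3397  12.8358] turn about x rad (two options) [ 1.113  -2.0286]
```

```bash
python3 -m inch '[[[-0.4,-0.8,0.4,0,0],[-0.4,-1.6,0.8,0,0],[-0.4,-2.2,1.1,0,0],[-0.4,-2.4,1.2,0,0],[-0.4,-2.4,1.2,0,0],[-0.3,-2.4,1.2,0,0],[-0.3,-2.4,1.2,0,0],[-0.3,-2.4,1.2,0,0]]]'; python3 go.py .5400 -.0843 .148 -82.8
```

```text
time: 8.23
position: [0.5235, 0.017, 0.1414]
tool_rot: [0.112, 0.708, -0.114, 0.688]
ft_force: [0.5, 0.3, -6.5]
grip_width: 0.0165
t 8.2333 pos [0.5235 0.017  0.1414] psi z -18.398899754020135 q [-0.1793  0.4881  1.7254 -0.0036  0.9553 -1.427 ] w 0.01647976820684384 F [ 0.4761  0.3089 -6.4707] M [ 0.0728 -0.0067  0.0788]
xaxis [-0.0273  0.002  -0.9996]
shift cm [-0.7246 -9.091   4.7466] turn about x rad (two options) [ 1.124  -2.0176]
```

```bash
python3 -m inch '[[[-0.2,-2.0,1.0,0,0],[-0.2,-1.8,0.9,0,0],[-0.1,-1.5,0.8,0,0],[-0.1,-1.0,0.5,0,0],[0,-0.5,0.2,0.05,0],[0,0,0,0.1,0],[0,0,0,0.12,0],[0,0,0,0.12,0]]]'; python3 go.py .5400 -.0843 .148 -82.8
```

```text
time: 8.9
position: [0.5315, -0.0742, 0.1431]
tool_rot: [0.249, 0.672, -0.258, 0.648]
ft_force: [0.2, -0.4, -5.8]
grip_width: 0.0166
t 8.9 pos [ 0.5315 -0.0742  0.1431] psi z -42.11749099864256 q [-0.3399  0.504   1.6853 -0.014   0.9865 -1.168 ] w 0.01658331518617876 F [ 0.2358 -0.363  -5.8409] M [ 0.0447  0.0579 -0.0139]
xaxis [-0.0361  0.0004 -0.9993]
shift cm [-0.5228 -0.1866  1.2938] turn about x rad (two options) [ 0.71   -2.4315]
```

```bash
python3 -m inch '[[[0,0,0,0.12,0],[0,0,0,0.12,0],[0,0,0,0.12,0],[0,0,0,0.12,0],[0,0,0,0.1,0],[0,0,0,0.05,0],[0,0,0,0,0],[0,0,0,0,0]]]'; python3 go.py .5400 -.0843 .148 -82.8
```

```text
time: 9.57
position: [0.5261, -0.0742, 0.1384]
tool_rot: [0.444, 0.556, -0.463, 0.528]
ft_force: [-0.7, -0.3, -5.8]
grip_width: 0.0166
t 9.5667 pos [ 0.5261 -0.0742  0.1384] psi z -79.89616809248571 q [-0.3438  0.5097  1.6925 -0.0129  0.9867 -0.5131] w 0.01658007189342973 F [-0.7393 -0.2745 -5.762 ] M [ 0.0899 -0.0254 -0.074 ]
xaxis [-0.0481  0.0058 -0.9988]
shift cm [-1.0361  1.1445  1.2261] turn about x rad (two options) [ 0.0507 -3.0909]
```

```bash
python3 -m inch '[[[-0.5,0.5,0.6,0.03,0],[-0.4,0.4,0.4,0.02,0],[0,0,0,0,0],[0,0,0,0,0]]]'; python3 go.py .5400 -.0843 .148 -82.8
python3 - <<'E'
from rig import camera
import cv2,numpy as np
def c(im,x,y,w,h,k): return cv2.resize(im[y:y+h,x:x+w,::-1],(w*k,h*k),interpolation=cv2.INTER_CUBIC)
t=camera("top");s=camera("scene")
cv2.imwrite("pics/c7.png",np.hstack([c(t,300,170,100,100,4),c(s,165,180,100,100,4)]))
E
```

```text
time: 9.9
position: [0.538, -0.0837, 0.1471]
tool_rot: [0.458, 0.544, -0.478, 0.516]
ft_force: [0.2, -0.8, -5.7]
grip_width: 0.0165
t 9.9 pos [ 0.538  -0.0837  0.1471] psi z -82.87280638423967 q [-0.3529  0.5129  1.6514 -0.013   1.0253 -0.4706] w 0.01653776016872095 F [ 0.2463 -0.7671 -5.7268] M [ 0.0028  0.0144 -0.0446]
xaxis [-0.0488  0.0061 -0.9988]
shift cm [-0.0974  0.1836  0.0788] turn about x rad (two options) [-0.0013  3.1403]
```

View pics/c7.png

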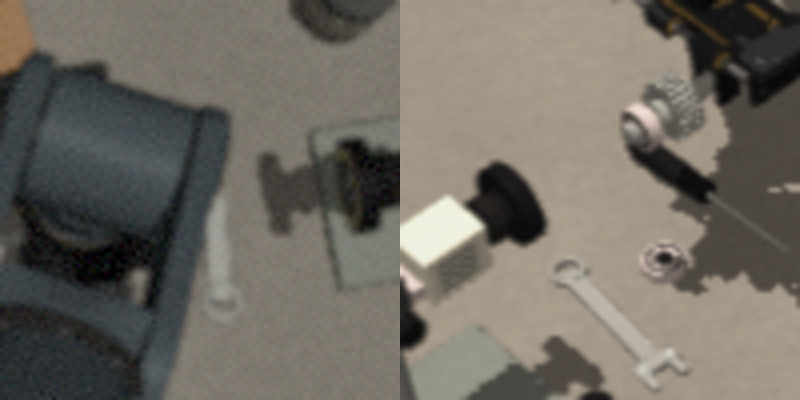

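The scene crop shows the gear at (675,105) and the end bearing at (642,125), pointing towards the ring at (515,203). I'll compare these with the predictions.

```bash
python3 - <<'E'
from h import *
np.set_printoptions(precision=4,suppress=True)
d=np.array([.125,-.992,0]);F=np.array([.5457,-.1319,.186])
pr=lambda P:(proj("scene",P)-[165,180])*4+[401.5,1.5]
for dz in(0,.008):
  for n,s in dict(gear=0,bear=.033,end=.048,grip=-.048).items(): print(dz,n,pr(F+d*s+[0,0,dz]))
print("lens",pr(F+d*.15),"ring top/bot",pr(F+d*.15+[0,0,.034]),pr(F+d*.15-[0,0,.034]))
print("top lens",(proj("top",F+d*.15)-[300,170])*4+1.5)
E
```

```text
0 gear [669.9145 104.3084]
0 bear [638.6214 124.6046]
0 end [624.1436 133.9972]
0 grip [714.1006  75.6623]
0.008 gear [669.2399  97.0166]
0.008 bear [637.8091 117.3053]
0.008 end [623.2665 126.6952]
0.008 grip [713.6145  68.3858]
lens [521.2995 200.7625] ring top/bot [515.4499 169.2773] [526.9523 231.1171]
top lens [341.683  188.5052]
```

```bash
python3 -m inch '[[[-0.1,0.1,0.1,0,0],[0,0,0,0,0],[0,0,0,0,0],[0,0,0,0,0],[0,0,0,0,0],[0,0,0,0,0],[0,0,0,0,0],[0,0,0,0,0]]]';python3 -m inch '[[[0,0,0,0,0],[0,0,0,0,0],[0,0,0,0,0],[0,0,0,0,0],[0,0,0,0,0],[0,0,0,0,0],[0,0,0,0,0],[0,0,0,0,0]]]'; python3 go.py .5934 -.1259 .148 7.2
```

```text
time: 10.67
position: [0.5379, -0.0837, 0.1477]
tool_rot: [0.457, 0.545, -0.477, 0.515]
ft_force: [0.5, -0.6, -6.3]
grip_width: 0.0164
time: 11.33
position: [0.5378, -0.0837, 0.1476]
tool_rot: [0.457, 0.546, -0.477, 0.515]
ft_force: [0.0, -0.4, -6.0]
grip_width: 0.0164
t 11.3333 pos [ 0.5378 -0.0837  0.1476] psi z -82.79292823433546 q [-0.3529  0.5129  1.6496 -0.0129  1.0295 -0.4721] w 0.01643062486414657 F [ 0.021  -0.3663 -6.0345] M [ 0.0201 -0.0325 -0.0214]
xaxis [-0.051   0.007  -0.9987]
shift cm [-0.3482  4.9711  4.8862] turn about x rad (two options) [-1.5707  1.5709]
```

```bash
python3 -m inch '[[[0,0,0,0.06,0],[0,0,0,0.12,0],[0,0,0,0.12,0],[0,0,0,0.12,0],[0,0,0,0.12,0],[0,0,0,0.12,0],[0,0,0,0.12,0],[0,0,0,0.12,0]]]';python3 -m inch '[[[0,0,0,0.12,0],[0,0,0,0.12,0],[0,0,0,0.12,0],[0,0,0,0.12,0],[0,0,0,0.08,0],[0,0,0,0.04,0],[0,0,0,0,0]]]'; python3 go.py .5934 -.1259 .148 -172.8
```

```text
time: 12.0
position: [0.5385, -0.0839, 0.1478]
tool_rot: [-0.641, -0.271, 0.672, -0.254]
ft_force: [0.6, -0.5, -5.9]
grip_width: 0.0166
time: 12.58
position: [0.54, -0.0846, 0.1483]
tool_rot: [-0.69, -0.049, 0.721, -0.044]
ft_force: [0.4, -0.2, -5.6]
grip_width: 0.0163
t 12.5833 pos [ 0.54   -0.0846  0.1483] psi z -172.48145807490133 q [-0.353   0.5123  1.648  -0.0133  1.0255  1.0939] w 0.016346699848464204 F [ 0.3589 -0.2475 -5.5716] M [-0.0252 -0.0131  0.0221]
xaxis [-0.0453  0.0046 -0.999 ]
shift cm [-0.234   4.7895 -4.7464] turn about x rad (two options) [ 0.0056 -3.136 ]
```

```bash
python3 -m inch '[[[0,0.6,-0.6,0,0],[0,1.0,-1.0,0,0],[0,1.2,-1.2,0,0],[0,1.0,-1.0,0,0],[0,0.5,-0.5,0,0],[0,0,0,0,0],[0,0,0,0,0],[0,0,0,0,0]]]'; python3 go.py .5934 -.1259 .148 -172.8
```

```text
time: 13.25
position: [0.5918, -0.1245, 0.145]
tool_rot: [-0.69, -0.052, 0.721, -0.047]
ft_force: [0.1, 0.2, -6.0]
grip_width: 0.016
t 13.25 pos [ 0.5918 -0.1245  0.145 ] psi z -172.01251281118434 q [-0.3846  0.5865  1.5023 -0.0151  1.0956  1.0542] w 0.015961700849345357 F [ 0.1194  0.2485 -6.0391] M [-0.0281 -0.0158  0.0163]
xaxis [-0.0447  0.0036 -0.999 ]
shift cm [-0.3067  0.1543 -0.1261] turn about x rad (two options) [ 0.0137 -3.1278]
```

```bash
python3 -m inch '[[[-0.3,0.1,-0.1,0,0],[0,0,0,0,0],[0,0,0,0,0],[0,0,0,0,0]]]'; python3 go.py .5934 -.1259 .148 -172.8
python3 - <<'E'
from rig import camera,robot
import cv2,numpy as np
from h import *
from scipy.spatial.transform import Rotation as R
def c(im,x,y,w,h,k): return cv2.resize(im[y:y+h,x:x+w,::-1],(w*k,h*k),interpolation=cv2.INTER_CUBIC)
t=camera("top");s=camera("scene")
cv2.imwrite("pics/c8.png",np.hstack([c(t,300,170,100,100,4),c(s,165,180,100,100,4)]))
o=robot.get_obs();M=R.from_quat(o["tool_rot"]).as_matrix();print("z axis",M[:,2])
G=o["position"]+[0,0,.029]+M@[-.008,0,0]
for n,a in dict(grip=0,gear=.048,end=.096,bear=.081,far=-.097,farbear=-.049).items():
  P=G+a*M[:,2];print(n,P,(proj("scene",P)-[165,180])*4+[401.5,1.5],(proj("top",P)-[300,170])*4+1.5)
E
```

```text
time: 13.58
position: [0.5906, -0.1235, 0.1481]
tool_rot: [-0.688, -0.053, 0.722, -0.047]
ft_force: [0.3, 0.1, -5.5]
grip_width: 0.0168
t 13.5833 pos [ 0.5906 -0.1235  0.1481] psi z -171.91979178179534 q [-0.384   0.5825  1.5001 -0.0147  1.1056  1.053 ] w 0.01683937955731591 F [ 0.2891  0.1209 -5.5116] M [-0.0594  0.0508  0.0491]
xaxis [-0.0481  0.0052 -0.9988]
shift cm [-0.0047  0.2727 -0.242 ] turn about x rad (two options) [ 0.0154 -3.1262]
z axis [-0.98897492 -0.14037613  0.04715024]
grip [ 0.59095133 -0.1235733   0.18500189] [710.9647882  131.59081761] [115.98005679 157.57450878]
gear [ 0.54348053 -0.13031135  0.1872651 ] [669.8932934  100.83584116] [128.90158488 224.52611823]
end [ 0.49600974 -0.13704941  0.18952831] [630.17476807  71.08262535] [141.92790972 292.32083361]
bear [ 0.51084436 -0.13494377  0.18882106] [642.44479523  80.2753195 ] [137.84653699 271.04684202]
far [ 0.6868819  -0.10995681  0.18042832] [798.32626187 196.96888842] [90.22583568 24.9992133 ]
farbear [ 0.6394111  -0.11669487  0.18269153] [754.34613954 164.06252168] [102.90732604  90.13660247]
```

View pics/c8.png

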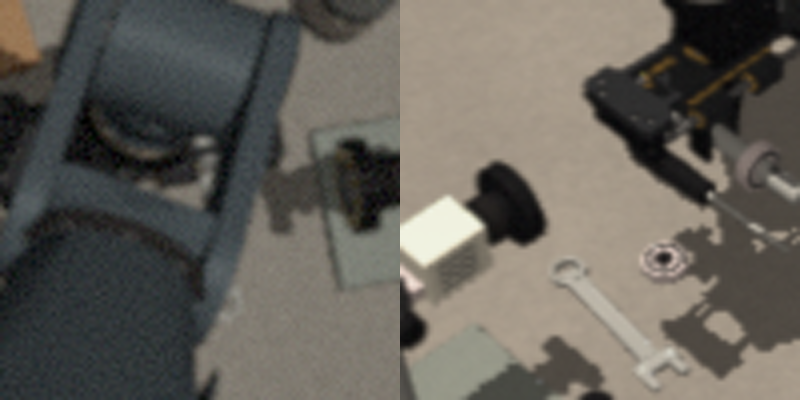

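The scene crop shows the shaft broadside. Its far bearing is at (762,163), against (754,164) predicted, so it is level and hasn't slipped. The lens and small parts haven't moved. I'll let it settle and hand in.

```bash
python3 -m inch '[[[0,0.1,-0.1,0.01,0],[0,0,0,0,0],[0,0,0,0,0],[0,0,0,0,0],[0,0,0,0,0],[0,0,0,0,0],[0,0,0,0,0],[0,0,0,0,0]]]'; python3 go.py .5934 -.1259 .148 -172.8
python3 - <<'E'
from rig import robot
o=robot.get_obs();print(o["joint_velocities"],o["grip_width"])
robot.hand_in()
E
```

```text
time: 14.35
position: [0.5916, -0.1242, 0.1479]
tool_rot: [-0.688, -0.049, 0.722, -0.043]
ft_force: [-0.2, 0.4, -6.3]
grip_width: 0.0162
t 14.35 pos [ 0.5916 -0.1242  0.1479] psi z -172.54538512810015 q [-0.3844  0.5843  1.4969 -0.0148  1.1074  1.0635] w 0.01617978852245263 F [-0.2218  0.411  -6.3408] M [-0.014  -0.061   0.0288]
xaxis [-0.0486  0.0054 -0.9988]
shift cm [-0.015   0.188  -0.1546] turn about x rad (two options) [ 0.0044 -3.1371]
[ 0.00085408  0.0012188   0.00193106  0.00110732 -0.00022268 -0.00107551] 0.01617978852245263
the job is handed in; nothing more can be done
```

I lifted the small-gear shaft out of the gearbox and showed it end-on to the lens for well over a second. I then turned it broadside and handed in at 14.4 s with it still held in the air there. The rig gives no verdict, so what follows are my own last checks.

- **Position:** I estimate the gear centre is about 3 mm from the focus point, judged from the arm's pose. The gripper hid the gear in the last pictures. The far bearing, which was visible, was about 2 pixels from where I predicted it, roughly 5 mm.
- **Angles:** the shaft is within 1° of square to the lens axis. It is about 2.7° off level because the tool tilted slightly during the moves; the limit is 8°.
- **Grip:** the fingers stand 16 mm apart with a 60 N grip setting. That is under the 18 mm shaft diameter, but the wrist carries about 6 N, close to the shaft's weight, and the joints are almost still.
- **Surroundings:** the lens, spanner, screwdriver and spare bearing looked unmoved in the last picture. The large-gear shaft looked seated right after the lift, which was my last view of it. The mallet, oil bottle and carton I did not check closely at the end.

**Disagreement found:** the first grasp closed on air. The pictures showed the fingers about 29 mm higher than the reported tool height implied. I used that offset for the second grasp and for the final heights, and the later pictures agreed with it.

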